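Set up the espresso station

ROBOT

A 7-joint arm with a two-finger parallel gripper is mounted at the origin on a cart in front of the work surface, level with it; the furniture and walls round the work are solid. World frame = base frame: x ahead of the robot, y to its left, z up, the work surface at z = 0. Lengths are in m, angles in rad, forces in N, time in s.
With the tool pointing down it reaches from about 0.425 to 0.875 m from the base axis. Payload 4.7 kg.
Tool frame: the origin (TCP) lies at the very end of the fingers, on their centre line; the grasp point (between the pads) lies behind it (ctrl.tcp_to_grasp is the z of the grasp point in the tool frame, in m); z points along the fingers, y is the line along which they close (so a half turn about z gives the same grasp; the last joint's range is limited). The gripper opens to 87 mm and grips with 3 to 60 N. Pads are 19 mm wide; open, the fingers measure 117 mm over their backs; the gripper's body (75 mm by 190 mm) begins 51 mm behind the grasp point.
Start: joints at [1.276, 0.321, -0.07, 1.45, 0.023, 1.371, -0.057], TCP at [0.198, -0.619, 0.223] pointing down, gripper open.
Joint ranges: [-2.86, 2.86], [-0.3, 2.09], [-1.38, 1.24], [0.06, 2.45], [-1.56, 4.7], [0.09, 2.05], [-2.69, 2.69]. Speed limits (rad/s): [2.57, 2.57, 3.14, 3.14, 3.14, 3.14, 3.14].

INTERFACE

Orientations are given as a rotation vector (axis times angle).
In Python, from bench import ctrl gives the robot as it stands.
- The arm moves only by the tool step_arm, never from a script. Its argument "targets" is a list of rows, each a list of 7 numbers: the shift along the world's x, y, z in cm, then the turn, a rotation vector about the world's x, y, z in degrees, then the opening, from 0 (shut) to 1 (fully open). A call has exactly 5 rows; each row shifts and turns the commanded pose from where the row before left it; what a row does not reach is not made up. A row lasts 1/12 s, in which the tool goes at most 41.7 mm and 7.16 degrees, less where a joint would pass 70% of its speed; a pose out of reach is approached as far as the arm can. A call with a gripper value outside its range is refused whole. The fingers move at their own pace and stop on an object; "force" is the grip in N (left out, the last holds). Time passes only in rows, so rows that do not move let the fingers close, or fill a call up. It gives the time, the measured TCP pose, the force, the opening and the grip force at its end, in the units of the state.
- ctrl.get_state(): the state, without advancing time (a new reading comes with each control period).
- ctrl.get_image(name): name is "scene" or "top"; returns (picture, depth): 420x560x3 uint8, red, green, blue; 420x560 float32, m along the optical axis (not along the pixel's ray), 0 where there is no reading.
- ctrl.camera_params(name): a dict with "intrinsics" (3x3 intrinsics, pixels), "distortion" ([k1, k2, p1, p2, k3] as OpenCV has them; the pictures are not rectified), "rvec" (rotation vector, rad) and "tvec" (3), from world to camera coordinates, as OpenCV has them. Camera axes: x right, y down, z forward; pixel columns grow to the right and rows downward; lengths in m; the calibration is good to about 2 mm. A picture is of the moment at which its call begins. camera_params takes no time and is no camera call.
- ctrl.close_job(): hands the job in; it is judged then, once.
The state is a dict: "time": time; "joint_positions": joint angles; "qd": joint speeds; "joint_torque": joint torques, N m; "position": TCP position; "tool_rot": TCP orientation; "ft_force": force on the tool from outside, world axes, zero at the start; "torque": the same for the moment, N m; "grip_width": opening from 0.0 (shut) to 1.0 (fully open); "grip_force": force on a finger pad.
Only numpy, scipy, OpenCV 4.12 (cv2) and the standard library are available. Lean on these libraries where they do the work, as an engineer would, in place of code of your own. Each camera call takes 0.05 s, during which the arm holds its last target. There are 200 camera calls.

TASK

Set up the espresso station for the next shift: seat the portafilter in its stand with its basket in the well and its handle in the wire fork, and park the tamper upright in the portafilter's basket. Stand the dosing cup upright in its round dock and lay the brush centred in both saddles of its rest. Lower the tamper into the basket rather than dropping it in, and leave the tasting cup where it is.

Things in the scene. Friction and masses are not known exactly. Their poses are not given: they have to be found in the camera images.
- portafilter: Steel portafilter, black handle, 0.45 kg. Origin: centre of the head's underside, z up, handle towards -x. Head: open basket 52 high, outside 67 wide at the foot, 77 at the rim, lugs at +-y (89 overall); inside 70 wide at the mouth tapering to 60 at the floor, 6 above the underside. Handle 25 to 29 thick, sloping down to x = -174; rests on foot and handle end, level. Balances at x = -45. (mm)
- portafilter_neck (a point): Middle of the portafilter's flat-sided steel neck, at x = -58, z = 40.5 mm of the portafilter: grip here from above, across y. The neck is 18 mm wide (y), 15 mm high and free from x = -40 to -75 mm.
- portafilter_stand: Fixed light wood stand: round block 104 wide, 24 high, with a well 80 wide, floor 8 up (black pad), and an arm (52 wide, 18 high) to x = -122. At x = -100 a U fork of 8 mm wire: 38 wide inside and its bar's top 27 up, tips 54 apart inside, 55 high. Origin: well centre, at the underside; fork towards -x. The seated portafilter's origin is 8 above this one, x axes parallel, handle in the fork. (mm)
- tamper: Espresso tamper, 0.42 kg: steel foot 57 mm wide and 26 mm high, wooden grip above it up to 86 mm, about 32 mm thick at 50 to 75 mm height (grip it there, any yaw). Origin: centre of the underside, z up; it stands upright. Parked in the portafilter's basket, its underside is 6 mm above the portafilter's.
- dosing_cup: Open steel dosing cup, standing upright: 54 mm across at the rim, tapering to about 40 mm at the foot, 69 mm high, 0.11 kg. Origin: centre of the underside. Grip round the outside from above, near the rim (it may have any yaw).
- cup_dock: Light wood dock of the dosing cup, fixed: a low round block 88 mm across and 22 mm high, without arm or fork, with a round well 65 mm wide, its floor 8 mm above the underside (black pad). Origin: centre of the underside.
- grounds_brush: Small counter brush lying flat, 176 mm long along x, 40 g: bristles from x = -88 to -59 mm (39 mm wide), wooden handle from x = -59 to +88 mm, 26 mm wide (y) and 13 mm high. Origin: middle of the length, at the underside. Grip across y at x = +14 mm, where it balances.
- brush_rest: Fixed light wood rest of the brush: board 112 long (x), 66 wide, 12 high, with two saddles across it at x = -45 and +45. Each saddle is 14 thick (x), its floor 22 above the underside, between two cheeks 42 apart and 36 high. Origin: centre of the underside. The brush lies along x in both saddles, either way round, middle over middle, underside 22 above the rest's. (mm)
- tasting_cup: Bystander: cream stoneware tasting cup, 68 mm across, 62 mm high, at the right end of the work. Origin: centre of its base. To be left alone.
Mind the look-alikes: they are no part of the job. What is shaped like the dosing_cup but orange, purple or yellow is not meant.

How it is judged:
At the end, for the whole second after the job is handed in: Seated, released, at rest, upright within 0.08 rad: portafilter 12 mm from the well centre, 8 +-4 mm up, handle at the fork (0.2 rad); tamper 10 mm from the basket centre, 2 to 12 mm up in it; cup 12 mm, 8 +-4 mm up; brush 15 mm along, 12 mm across, 22 +-4 mm up (0.25 rad) (horizontal distance between portafilter and portafilter_stand below 0.012 m and z of portafilter in the frame of portafilter_stand between 0.004 and 0.012 m and x of portafilter_neck in the frame of portafilter_stand below -0.04 m and angle between the x axis of portafilter and the x axis of portafilter_stand, either way round below 0.2 rad and angle between portafilter's own z axis and vertical below 0.08 rad and horizontal distance between tamper and portafilter below 0.01 m and z of tamper in the frame of portafilter between 0.002 and 0.012 m and angle between each of tamper, dosing_cup, grounds_brush's own z axis and vertical below 0.1 rad and horizontal distance between dosing_cup and cup_dock below 0.012 m and z of dosing_cup in the frame of cup_dock between 0.004 and 0.012 m and x of grounds_brush in the frame of brush_rest between -0.015 and 0.015 m and y of grounds_brush in the frame of brush_rest between -0.012 and 0.012 m and z of grounds_brush in the frame of brush_rest between 0.018 and 0.026 m and angle between the x axis of grounds_brush and the x axis of brush_rest, either way round below 0.25 rad and linear speed of each of portafilter, tamper, dosing_cup, grounds_brush below 0.02 m/s); the robot touches nothing.
It fails at once if the tasting cup is moved by more than 20 mm (distance of tasting_cup from where it was at the start of the episode above 0.02 m).
It fails at once if the tamper is let go over the portafilter while its foot is still above the basket's rim (horizontal distance between tamper and portafilter below 0.035 m and z of tamper in the frame of portafilter above 0.055 m and contact force between the fingers and tamper below 0.05 N).
It also fails if it takes over 93 s, if anything falls off the work surface, if the arm or the gripper's body presses on something with over 40 N, if the wrist force passes 120 N, or if a joint passes its speed limit or range.

## Working session

There is one attempt and no reset: what is moved stays moved. The work goes in short steps, Python scripts to look and compute and a tool call to move; the robot and the scene stay as the last step left them, time stands still between calls to the robot, and variables do not carry over. Pictures are saved under pics/ and viewed, at most 14 in all, crops included, and the job is handed in when it is done.

Besides the shell and the picture viewer there is one more tool, called in YAML: its name, and indented under it one key for each argument. step_arm: Moves the arm, as the interface text tells. Its arguments: {"type":"object","properties":{"targets":{"type":"array"},"force":{"type":"number"}},"required":["targets"]}

```bash
ls; mkdir -p pics; cat > h.py <<'E'
import numpy as np, cv2
from bench import ctrl
def snap(n,f):
    im,d=ctrl.get_image(n); cv2.imwrite(f'pics/{f}.png',im[:,:,::-1]); np.savez(f'{f}.npz',im=im,d=d); return im,d
def cam(n):
    p=ctrl.camera_params(n); R=cv2.Rodrigues(np.array(p['rvec'],float))[0]
    return np.array(p['intrinsics']),np.array(p['distortion'],float),R,np.array(p['tvec'],float).ravel()
def cloud(n,d):
    K,D,R,t=cam(n); v,u=np.mgrid[:d.shape[0],:d.shape[1]]
    q=cv2.undistortPoints(np.stack([u,v],-1).reshape(-1,1,2).astype(float),K,D).reshape(-1,2)
    P=np.c_[q,np.ones(len(q))]*d.reshape(-1,1)
    W=(P-t)@R; W[d.ravel()==0]=np.nan
    return W.reshape(*d.shape,3)
def proj(n,X):
    p=ctrl.camera_params(n);K,D,R,t=cam(n)
    return cv2.projectPoints(np.array(X,float).reshape(-1,1,3),np.array(p['rvec'],float),t,K,D)[0].reshape(-1,2)
E
python3 - <<'E'
from h import *
for n in('scene','top'):
    im,d=snap(n,n+'0'); K,D,R,t=cam(n); print(n,K[0,0],D,'campos',-R.T@t,'R',R.round(2).tolist())
s=ctrl.get_state(); print(s, ctrl.tcp_to_grasp)
E
```

```text
pics
scene 407.8526474508168 [-0.06716553  0.          0.          0.          0.        ] campos [0.04076807 0.58194598 0.81425436] R [[-0.83, -0.56, 0.0], [-0.4, 0.59, -0.71], [0.39, -0.59, -0.71]]
top 474.24566401258005 [0.02007758 0.         0.         0.         0.        ] campos [ 0.36640029 -0.04435856  1.67258296] R [[0.01, -1.0, -0.01], [-1.0, -0.01, -0.07], [0.07, 0.01, -1.0]]
{'time': 0.1, 'joint_positions': array([ 1.27608628,  0.32174186, -0.07008043,  1.451567  ,  0.02261884,
        1.37082369, -0.05689899]), 'qd': array([ 0.00089725, -0.00182022, -0.0001938 , -0.00201553, -0.00040473,
       -0.00182597,  0.00074962]), 'joint_torque': array([-9.36334982e-05, -4.92574167e+01, -4.05813837e-01, -3.13396561e+01,
       -6.41683233e-02,  3.95421032e-02,  5.58198872e-05]), 'position': array([ 0.19734007, -0.61878332,  0.2215684 ]), 'tool_rot': array([-3.10252020e+00, -4.82934163e-01,  6.01317011e-04]), 'ft_force': array([-0.12468928, -0.48697475,  0.17038276]), 'torque': array([ 0.0093122 , -0.0213557 ,  0.00579241]), 'grip_force': 0.0, 'grip_width': 0.9973952910223284} -0.0187
```

View pics/scene0.png

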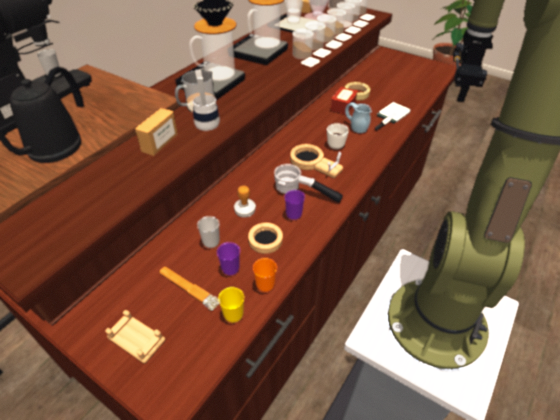

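View pics/top0.png

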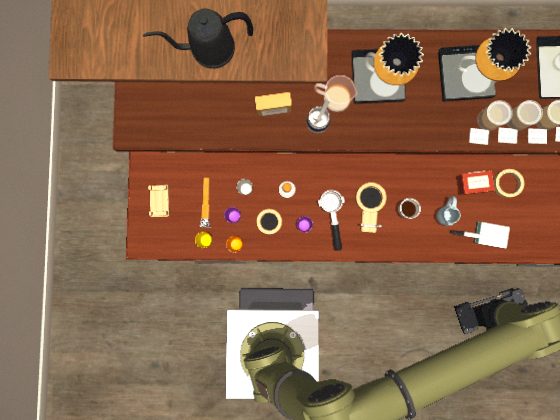

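Top view: rest (159,200), brush (206,205), steel dosing cup (244,187), tamper (287,188), ring dock (269,222), portafilter (331,202), stand (371,197), tasting cup (409,208). Cup candidates are steel (244,187), purple (233,215) and (304,224), yellow (204,240) and orange (235,244). The steel one fits, since the coloured ones are excluded. I'll confirm that in an enlarged crop.

```bash
python3 - <<'E'
from h import *
z=np.load('top0.npz'); im,d=z['im'],z['d']
cv2.imwrite('pics/topc.png',cv2.resize(im[160:260,140:430,::-1],None,fx=2.75,fy=2.75,interpolation=cv2.INTER_CUBIC))
W=cloud('top',d)
for nm,u,v in [('rest',159,200),('cup',244,187),('tamper',287,188),('dock',269,222),('pf',331,202),('stand',371,197),('tast',409,208),('ring2',510,183),('table',185,200),('table2',390,240),('brush',206,190)]:
    print(nm,W[v,u].round(4))
z2=np.load('scene0.npz'); Ws=cloud('scene',z2['d'])
cv2.imwrite('pics/scenec.png',cv2.resize(z2['im'][120:365,95:365,::-1],None,fx=2.4,fy=2.4,interpolation=cv2.INTER_CUBIC))
for nm,u,v in [('table',150,310),('table',330,220),('tampertop',243,190)]: print(nm,Ws[v,u].round(4))
# horizontal slices from both views
def seg(W,c,r,z0,z1):
    P=W.reshape(-1,3); P=P[~np.isnan(P[:,0])]
    m=(np.hypot(P[:,0]-c[0],P[:,1]-c[1])<r)&(P[:,2]>z0)&(P[:,2]<z1); return P[m]
for nm,u,v,r in [('rest',159,200,.09),('cup',244,187,.05),('tamper',287,188,.045),('dock',269,222,.055),('pf',331,202,.05),('stand',371,197,.06),('tast',409,208,.05)]:
    c=W[v,u,:2]
    for n,Q in(('top',W),('scene',Ws)):
        p=seg(Q,c,r,.006,.15)
        if len(p)>5: print(nm,n,len(p),'min',p.min(0).round(3),'max',p.max(0).round(3),'mid',((p.min(0)+p.max(0))/2).round(4))
E
```

```text
rest [0.5331 0.4059 0.0066]
cup [0.5826 0.1068 0.0015]
tamper [ 0.5692 -0.0457  0.0878]
dock [0.4588 0.0166 0.0033]
pf [ 0.5313 -0.2015  0.0046]
stand [ 0.5495 -0.3414  0.0105]
tast [ 0.5101 -0.4689  0.0305]
ring2 [ 0.6052 -0.8351 -0.0075]
table [0.5345 0.3153 0.0009]
table2 [ 0.3994 -0.4097 -0.0029]
brush [0.5691 0.2393 0.0147]
table [ 0.5559  0.3352 -0.0006]
table [ 0.3527 -0.1471 -0.0017]
tampertop [ 0.568  -0.0408  0.0809]
rest top 659 min [0.445 0.318 0.006] max [0.622 0.493 0.046] mid [0.5335 0.4055 0.026 ]
rest scene 1533 min [0.471 0.37  0.006] max [0.581 0.439 0.037] mid [0.5256 0.4047 0.0217]
cup top 142 min [0.549 0.064 0.006] max [0.632 0.152 0.075] mid [0.5905 0.108  0.0406]
cup scene 529 min [0.548 0.069 0.007] max [0.602 0.126 0.071] mid [0.5751 0.0977 0.0386]
tamper top 227 min [ 0.526 -0.088  0.006] max [ 0.608 -0.007  0.09 ] mid [ 0.5671 -0.0476  0.0478]
tamper scene 423 min [ 0.543 -0.073  0.006] max [ 0.601 -0.017  0.087] mid [ 0.5722 -0.0448  0.0466]
dock top 415 min [ 0.406 -0.026  0.006] max [0.508 0.062 0.032] mid [0.4569 0.0183 0.0188]
dock scene 775 min [ 0.414 -0.028  0.006] max [0.502 0.06  0.026] mid [0.4579 0.0157 0.0162]
pf top 327 min [ 0.482 -0.25   0.006] max [ 0.569 -0.153  0.061] mid [ 0.5255 -0.2016  0.0336]
pf scene 596 min [ 0.481 -0.238  0.006] max [ 0.568 -0.153  0.055] mid [ 0.5247 -0.1955  0.0307]
stand top 619 min [ 0.492 -0.401  0.006] max [ 0.607 -0.285  0.032] mid [ 0.5496 -0.343   0.0189]
stand scene 646 min [ 0.491 -0.394  0.006] max [ 0.599 -0.287  0.029] mid [ 0.5447 -0.3408  0.0178]
tast top 355 min [ 0.47  -0.513  0.006] max [ 0.558 -0.426  0.067] mid [ 0.5139 -0.4696  0.0368]
tast scene 421 min [ 0.471 -0.501  0.006] max [ 0.539 -0.427  0.064] mid [ 0.5049 -0.4637  0.0352]
```

View pics/topc.png

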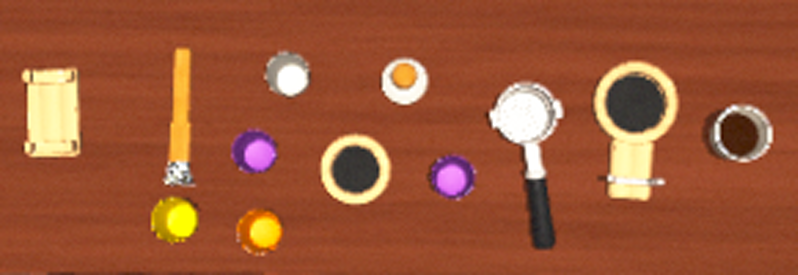

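View pics/scenec.png

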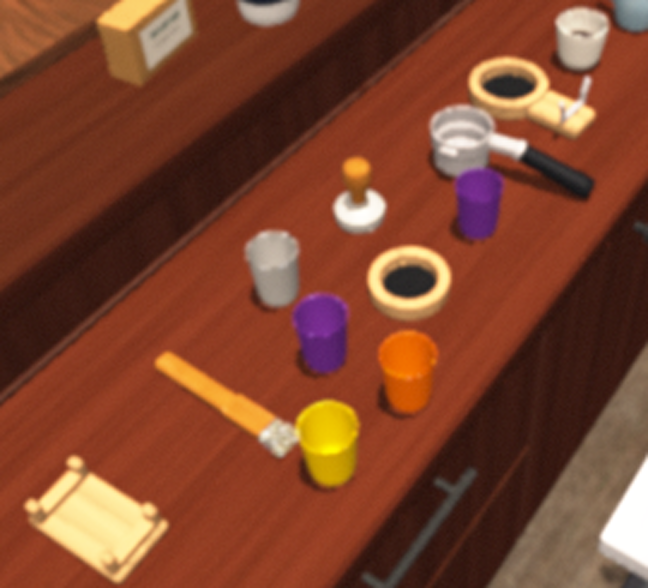

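The crops confirm the steel cup at (244,187) in the top view, (208,232) in the scene view, as the dosing cup. It is the only uncoloured one. Next I'll fit shape models to the clouds of both views.

```bash
cat > fit.py <<'E'
from h import *
from scipy.spatial import cKDTree
from scipy.optimize import least_squares
def rev(*prof):
    out=[]; th=np.linspace(0,2*np.pi,90,endpoint=False)
    for (r0,z0),(r1,z1) in zip(prof,prof[1:]):
        if r0 is None or r1 is None: continue
        for s in np.linspace(0,1,max(2,int(np.hypot(r1-r0,z1-z0)/2)+1)):
            r=r0+s*(r1-r0); out.append(np.c_[r*np.cos(th),r*np.sin(th),0*th+z0+s*(z1-z0)])
    return np.vstack(out)/1e3
def box(x0,x1,y0,y1,z0,z1):
    g=np.stack(np.meshgrid(*[np.linspace(a,b,max(2,int((b-a)/2)+1)) for a,b in((x0,x1),(y0,y1),(z0,z1))],indexing='ij'),-1)
    m=np.zeros(g.shape[:3],bool); m[0]=m[-1]=m[:,0]=m[:,-1]=m[:,:,-1]=True
    return g[m]/1e3
hd=np.vstack([np.c_[np.full(24,x),13.5*np.cos(a),40-(x+75)*(-26/99.)*-1*1+13.5*np.sin(a)]/1e3 for x in np.arange(-174,-75,3.) for a in [np.linspace(0,6.28,24)]])
M=dict(
 pf=np.vstack([rev((33.5,0),(38.5,52),(35,52),(30,6),(0,6)),box(-75,-36,-9,9,33,48),hd]),
 stand=np.vstack([rev((52,0),(52,24),(40,24),(40,8),(0,8)),box(-122,-51,-26,26,0,18)]),
 dock=rev((44,0),(44,22),(32.5,22),(32.5,8),(0,8)),
 cup=rev((20,0),(27,69),(25.5,69),(18.5,2),(0,2)),
 tamper=rev((28.5,0),(28.5,26),(10,26),(10,45),(16,52),(16,75),(12,86),(0,86)),
 brush=np.vstack([box(-59,88,-13,13,0,13),box(-88,-59,-19.5,19.5,0,13)]),
 rest=np.vstack([box(-56,56,-33,33,0,12)]+[box(x-7,x+7,-25,25,0,22) for x in(-45,45)]+[box(x-7,x+7,s*23-2,s*23+2,0,36) for x in(-45,45) for s in(-1,1)]))
def fit(name,W,x0,r,fixyaw=False,off=(0,0)):
    P=W.reshape(-1,3); P=P[np.isfinite(P[:,0])]
    c=np.array(x0[:2])+off
    P=P[(np.hypot(P[:,0]-c[0],P[:,1]-c[1])<r)&(P[:,2]>.005)&(P[:,2]<.1)]
    T=cKDTree(M[name])
    def f(q):
        a=0 if fixyaw else q[3]; C,S=np.cos(a),np.sin(a); X=P-q[:3]
        return np.r_[T.query(np.c_[C*X[:,0]+S*X[:,1],-S*X[:,0]+C*X[:,1],X[:,2]])[0]/.002,q[2]/.003]
    s=least_squares(f,x0,loss='cauchy',diff_step=1e-3,x_scale=[.01,.01,.01,.1])
    return s.x,len(P),np.median(f(s.x))*2
E
cat > run.py <<'E'
from fit import *
def run(G,tag):
    Ws=[cloud(n,np.load(f'{n}{tag}.npz')['d']) for n in('top','scene')]
    for nm,x0,r,fy,off in G:
        for lab,W in(('top',Ws[0]),('scn',Ws[1]),('both',np.vstack([w.reshape(-1,3) for w in Ws]))):
            q,n,e=fit(nm,W,x0,r,fy,off); print(nm,lab,q.round(4),n,round(e,2),'mm')
E
python3 - <<'E'
from run import *
run([('pf',[.527,-.199,0,1.64],.15,0,(-.06,0)),('stand',[.55,-.341,0,1.57],.095,0,(-.035,0)),('dock',[.458,.016,0,0],.055,1,(0,0)),
('cup',[.575,.098,0,0],.05,1,(0,0)),('tamper',[.57,-.045,0,0],.05,1,(0,0)),('brush',[.53,.235,0,0],.1,0,(0,0)),('rest',[.527,.405,0,0],.085,0,(0,0))],'0')
E
```

```text
pf top [ 5.264e-01 -1.971e-01  8.000e-04  1.303e+00] 1497 38.26 mm
pf scn [ 0.5265 -0.1988 -0.0019  1.3309] 1939 38.11 mm
pf both [ 5.2660e-01 -1.9820e-01 -7.0000e-04  1.2932e+00] 3436 37.04 mm
stand top [ 5.4180e-01 -3.3730e-01  8.0000e-04  1.5048e+00] 1060 3.69 mm
stand scn [ 5.4610e-01 -3.4120e-01  1.1000e-03  1.5719e+00] 1049 2.41 mm
stand both [ 5.4370e-01 -3.3960e-01  1.0000e-03  1.5443e+00] 2109 3.38 mm
dock top [0.4604 0.0171 0.0011 0.    ] 449 2.01 mm
dock scn [4.591e-01 1.440e-02 3.000e-04 0.000e+00] 795 1.36 mm
dock both [4.595e-01 1.490e-02 4.000e-04 0.000e+00] 1244 1.56 mm
cup top [0.5761 0.1015 0.0033 0.    ] 168 1.04 mm
cup scn [ 5.745e-01  9.890e-02 -5.000e-04  0.000e+00] 533 0.97 mm
cup both [ 5.748e-01  9.940e-02 -5.000e-04  0.000e+00] 701 1.03 mm
tamper top [ 0.574  -0.0433 -0.0036  0.    ] 246 2.33 mm
tamper scn [ 0.5731 -0.0467 -0.004   0.    ] 430 1.38 mm
tamper both [ 0.5734 -0.0464 -0.0039  0.    ] 676 1.73 mm
brush top [5.315e-01 2.366e-01 1.000e-04 2.460e-02] 584 5.77 mm
brush scn [ 0.5298  0.2373 -0.0019 -0.0171] 776 1.77 mm
brush both [ 0.5299  0.2374 -0.0016 -0.0168] 1360 2.66 mm
rest top [0.529  0.4036 0.0006 0.0692] 694 2.57 mm
rest scn [ 0.5279  0.4052 -0.001   0.0245] 1550 1.32 mm
rest both [ 0.528   0.405  -0.0008  0.0211] 2244 1.52 mm
```

```bash
sed -i 's/^hd=.*/hd=np.vstack([np.c_[np.full(24,x),13.5*np.cos(a),13.5+26*(x+174)\/99+13.5*np.sin(a)]\/1e3 for x in np.arange(-174,-75,3.) for a in [np.linspace(0,6.28,24)]])/' fit.py
python3 - <<'E'
from run import *
run([('pf',[.527,-.199,0,.1],.05,0,(0,0)),('pf',[.527,-.199,0,.1],.145,0,(-.07,-.01)),('stand',[.55,-.341,0,0],.095,0,(-.035,0))],'0')
# neck direction
W=cloud('scene',np.load('scene0.npz')['d']).reshape(-1,3)
E
```

```text
pf top [ 0.5291 -0.1974  0.002   0.0844] 364 1.59 mm
pf scn [ 0.5277 -0.1986  0.0008  0.1059] 615 1.35 mm
pf both [ 0.5288 -0.1978  0.0014  0.116 ] 979 1.47 mm
pf top [ 5.294e-01 -1.976e-01  3.000e-04  1.559e-01] 1483 44.46 mm
pf scn [ 0.5279 -0.1981 -0.0006  0.1881] 1955 6.74 mm
pf both [ 5.290e-01 -1.978e-01  1.000e-04  1.857e-01] 3438 41.39 mm
stand top [ 0.5469 -0.3372  0.0007 -0.0622] 1060 2.42 mm
stand scn [ 0.548  -0.3412  0.0012 -0.0579] 1049 1.61 mm
stand both [ 0.5476 -0.3406  0.001  -0.056 ] 2109 2.04 mm
```

```bash
python3 - <<'E'
from h import *
W={n:cloud(n,np.load(n+'0.npz')['d']).reshape(-1,3) for n in('top','scene')}
for n,P in W.items():
    P=P[np.isfinite(P[:,0])]
    for x in np.arange(.345,.49,.015):
        m=(abs(P[:,0]-x)<.0075)&(P[:,1]<-.165)&(P[:,1]>-.27)&(P[:,2]>.008)&(P[:,2]<.07)
        q=P[m]
        if len(q): print('pf',n,round(x,3),len(q),q[:,1].min().round(4),q[:,1].max().round(4),np.median(q[:,1]).round(4),'ztop',np.percentile(q[:,2],90).round(4))
    for x in (.43,.445,.46,.475,.485):
        m=(abs(P[:,0]-x)<.0075)&(P[:,1]<-.29)&(P[:,1]>-.40)&(P[:,2]>.01)&(P[:,2]<.07)
        q=P[m]
        if len(q): print('arm',n,x,len(q),q[:,1].min().round(4),q[:,1].max().round(4),q[:,2].max().round(4))
    for x in np.arange(.46,.63,.02):
        m=(abs(P[:,0]-x)<.01)&(P[:,1]<.28)&(P[:,1]>.19)&(P[:,2]>.006)&(P[:,2]<.03)
        q=P[m]
        if len(q): print('brush',n,round(x,3),len(q),q[:,1].min().round(4),q[:,1].max().round(4),np.median(q[:,1]).round(4),q[:,2].max().round(4))
E
```

```text
pf top 0.36 15 -0.2433 -0.1662 -0.2204 ztop 0.0281
pf top 0.375 35 -0.2357 -0.2047 -0.2205 ztop 0.0302
pf top 0.39 41 -0.25 -0.206 -0.2194 ztop 0.0357
pf top 0.405 28 -0.2271 -0.2053 -0.2157 ztop 0.0384
pf top 0.42 33 -0.2503 -0.202 -0.2154 ztop 0.0454
pf top 0.435 34 -0.2231 -0.2013 -0.211 ztop 0.0493
pf top 0.45 29 -0.2573 -0.1973 -0.2082 ztop 0.0514
pf top 0.465 33 -0.219 -0.1661 -0.2073 ztop 0.0517
pf top 0.48 23 -0.2537 -0.1871 -0.2044 ztop 0.0507
arm top 0.43 51 -0.3543 -0.2955 0.0268
arm top 0.445 77 -0.3633 -0.299 0.0581
arm top 0.46 55 -0.3545 -0.3056 0.0241
arm top 0.475 71 -0.3586 -0.3057 0.0237
arm top 0.485 62 -0.3586 -0.3081 0.0234
brush top 0.46 32 0.1994 0.2696 0.2415 0.0184
brush top 0.48 48 0.1966 0.2776 0.2437 0.0188
brush top 0.5 51 0.1924 0.2782 0.2425 0.0195
brush top 0.52 38 0.1901 0.2535 0.2398 0.0223
brush top 0.54 41 0.1908 0.279 0.2399 0.0229
brush top 0.56 39 0.1982 0.2689 0.2412 0.0232
brush top 0.58 40 0.1912 0.2584 0.2388 0.0237
brush top 0.6 45 0.1949 0.2624 0.2377 0.0215
brush top 0.62 13 0.1953 0.2627 0.2367 0.0178
pf scene 0.36 25 -0.2323 -0.2132 -0
[... 377 characters left out ...]
 ztop 0.0504
pf scene 0.48 38 -0.2157 -0.1949 -0.2028 ztop 0.0497
arm scene 0.43 63 -0.3564 -0.3074 0.0219
arm scene 0.445 112 -0.3688 -0.2994 0.0576
arm scene 0.46 38 -0.3605 -0.3054 0.0493
arm scene 0.475 53 -0.361 -0.3088 0.0222
arm scene 0.485 53 -0.361 -0.309 0.0222
brush scene 0.46 78 0.2269 0.2552 0.2417 0.0145
brush scene 0.48 87 0.2282 0.2536 0.2418 0.0149
brush scene 0.5 81 0.2275 0.2532 0.2416 0.0147
brush scene 0.52 71 0.2277 0.2527 0.2418 0.0147
brush scene 0.54 61 0.2283 0.2506 0.2409 0.0142
brush scene 0.56 63 0.2303 0.2508 0.2417 0.0142
brush scene 0.58 58 0.2277 0.2506 0.2399 0.0145
brush scene 0.6 61 0.2291 0.2509 0.2418 0.0146
brush scene 0.62 3 0.2351 0.2456 0.2382 0.0123
```

step_arm:
  targets:
    - [3, 3, 0.5, 0, 0, -2, 0.6]
    - [3, 3, 0.5, 0, 0, -2, 0.6]
    - [3, 3, 0, 0, 0, -2, 0.6]
    - [3, 3, 0, 0, 0, -2, 0.6]
    - [3, 3, 0, 0, 0, -1, 0.6]
  force: 40

```text
time: 0.52
position: [0.3453, -0.4707, 0.2321]
tool_rot: [-3.133, -0.235, 0.0]
ft_force: [0.8, -0.3, -0.2]
grip_width: 0.706
grip_force: 0.0
```

step_arm:
  targets:
    - [1.5, 3.3, 0, 0, 0, -0.6, 0.6]
    - [1.5, 3.3, 0, 0, 0, 0, 0.6]
    - [1.5, 3.3, 0, 0, 0, 0, 0.6]
    - [1.5, 3.3, 0, 0, 0, 0, 0.6]
    - [1.5, 3.3, 0, 0, 0, 0, 0.6]

```text
time: 0.93
position: [0.4196, -0.3055, 0.232]
tool_rot: [-3.134, -0.222, 0.001]
ft_force: [-0.2, -0.9, -0.1]
grip_width: 0.604
grip_force: 0.0
```

step_arm:
  targets:
    - [1.5, 3.3, 0, 0, 0, 0, 0.6]
    - [1.5, 3.3, -1, 0, 0, 0, 0.6]
    - [1.75, 3.2, -3, 0, 0, 0, 0.6]
    - [0, 0, -3.5, 0, 0, 0, 0.6]
    - [0, 0, -3.5, 0, 0, 0, 0.6]

```text
time: 1.35
position: [0.4666, -0.2106, 0.1255]
tool_rot: [3.132, 0.23, 0.004]
ft_force: [0.7, -1.5, -0.6]
grip_width: 0.602
grip_force: 0.0
```

step_arm:
  targets:
    - [0, 0, -2, 0, 0, 0, 0.6]
    - [0, 0, 0, 0, 0, 0, 0.6]
    - [0, 0, 0, 0, 0, 0, 0.6]
    - [0, 0, 0, 0, 0, 0, 0.6]
    - [0, 0, 0, 0, 0, 0, 0.6]

```text
time: 1.77
position: [0.4662, -0.2139, 0.1079]
tool_rot: [3.132, 0.221, 0.005]
ft_force: [0.4, 0.3, 0.7]
grip_width: 0.604
grip_force: 0.0
```

step_arm:
  targets:
    - [0.4, 0.8, 0, 0, 0, 0, 0.6]
    - [0, 0, -2.5, 0, 0, 0, 0.6]
    - [0, 0, -2.5, 0, 0, 0, 0.6]
    - [0, 0, -2.5, 0, 0, 0, 0.6]
    - [0, 0, -1.1, 0, 0, 0, 0.6]

```text
time: 2.18
position: [0.4681, -0.2041, 0.0182]
tool_rot: [-3.132, -0.222, 0.003]
ft_force: [-0.7, 0.0, -0.6]
grip_width: 0.599
grip_force: 0.0
```

step_arm:
  targets:
    - [0, 0, 0, 0, 0, 0, 0.6]
    - [0, 0, 0, 0, 0, 0, 0.3]
    - [0, 0, 0, 0, 0, 0, 0.1]
    - [0, 0, 0, 0, 0, 0, 0]
    - [0, 0, 0, 0, 0, 0, 0]

```text
time: 2.6
position: [0.47, -0.2057, 0.0213]
tool_rot: [3.132, 0.221, 0.003]
ft_force: [0.2, 0.7, 0.7]
grip_width: 0.379
grip_force: 0.0
```

step_arm:
  targets:
    - [0, 0, 0, 0, 0, 0, 0]
    - [0, 0, 0, 0, 0, 0, 0]
    - [0, 0, 0, 0, 0, 0, 0]
    - [0, 0, 0, 0, 0, 0, 0]
    - [0, 0, 0, 0, 0, 0, 0]

```text
time: 3.02
position: [0.4693, -0.2059, 0.0206]
tool_rot: [3.133, 0.221, 0.001]
ft_force: [-1.4, -1.7, 5.3]
grip_width: 0.195
grip_force: 40.0
```

step_arm:
  targets:
    - [0, 0, 1, 0, 0, 0, 0]
    - [0, 0, 2, 0, 0, 0, 0]
    - [0, 0, 2, 0, 0, 0, 0]
    - [0, 0, 2, 0, 0, 0, 0]
    - [0, 0, 0.5, 0, 0, 0, 0]

```text
time: 3.43
position: [0.4702, -0.205, 0.0974]
tool_rot: [3.132, 0.223, 0.005]
ft_force: [1.0, 0.0, -3.1]
grip_width: 0.202
grip_force: 40.0
```

step_arm:
  targets:
    - [0.2, -1.3, 0, 0, 0, -1.3, 0]
    - [0.3, -2.4, 0, 0, 0, -2, 0]
    - [0.5, -2.4, 0, 0, 0, -2, 0]
    - [0.3, -2.4, 0, 0, 0, -2, 0]
    - [0.3, -2.4, 0, 0, 0, -2, 0]

```text
time: 3.85
position: [0.4835, -0.3156, 0.0925]
tool_rot: [-3.14, 0.038, 0.005]
ft_force: [0.4, -0.6, -4.1]
grip_width: 0.202
grip_force: 40.0
```

step_arm:
  targets:
    - [0.2, -1.4, 0, 0, 0, -1, 0]
    - [0.1, -0.8, 0, 0, 0, -1, 0]
    - [0, 0, 0, 0, 0, 0, 0]
    - [0, 0, 0, 0, 0, 0, 0]
    - [0, 0, 0, 0, 0, 0, 0]

```text
time: 4.27
position: [0.488, -0.334, 0.0944]
tool_rot: [-3.139, 0.084, 0.001]
ft_force: [0.2, 0.2, -2.9]
grip_width: 0.202
grip_force: 40.0
```

```bash
cat > g.py <<'E'
from run import *
def shot(t):
    for n in('top','scene'): snap(n,n+t)
E
python3 - <<'E'
from g import *
shot('1'); s=ctrl.get_state(); print(s['position'],s['tool_rot'])
Z=np.load('scene1.npz')['im']; cv2.imwrite('pics/c1.png',cv2.resize(Z[100:260,200:400,::-1],None,fx=3,fy=3,interpolation=cv2.INTER_CUBIC))
E
```

```text
[ 0.48820123 -0.33433505  0.09486865] [-3.13981602e+00  8.40237429e-02  3.14830987e-04]
```

View pics/c1.png

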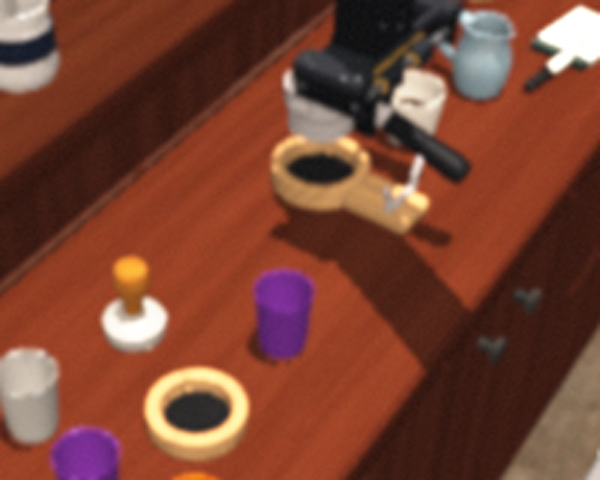

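The portafilter hangs level over the stand, with the head over the well near crop (320,105) and the handle over the fork. Lowering it.

step_arm:
  targets:
    - [0, -0.3, -1.5, 0, 0, 0, 0]
    - [0, 0, -1.5, 0, 0, 0, 0]
    - [0, 0, -1.5, 0, 0, 0, 0]
    - [0, 0, -0.8, 0, 0, 0, 0]
    - [0, 0, -0.5, 0, 0, 0, 0]

```text
time: 4.78
position: [0.4873, -0.3379, 0.0358]
tool_rot: [-3.139, 0.086, 0.002]
ft_force: [-0.3, -0.8, -3.9]
grip_width: 0.202
grip_force: 40.0
```

step_arm:
  targets:
    - [0, 0, -0.3, 0, 0, 0, 0]
    - [0, 0, -0.3, 0, 0, 0, 0]
    - [0, 0, -0.1, 0, 0, 0, 0]
    - [0, 0, 0, 0, 0, 0, 0]
    - [0, 0, 0, 0, 0, 0, 0]

```text
time: 5.2
position: [0.4883, -0.3394, 0.0305]
tool_rot: [3.14, -0.088, 0.001]
ft_force: [-0.4, -0.4, -3.7]
grip_width: 0.197
grip_force: 40.0
```

step_arm:
  targets:
    - [0, 0.2, -0.1, 0, 0, 0, 0]
    - [0, 0, -0.1, 0, 0, 0, 0]
    - [0, 0, -0.1, 0, 0, 0, 0]
    - [0, 0, 0, 0, 0, 0, 0]
    - [0, 0, 0, 0, 0, 0, 0]

```text
time: 5.62
position: [0.4883, -0.3371, 0.0286]
tool_rot: [3.14, -0.088, 0.001]
ft_force: [-3.6, 3.1, 5.8]
grip_width: 0.197
grip_force: 40.0
```

step_arm:
  targets:
    - [0, 0, 0, 0, 0, 0, 0.3]
    - [0, 0, 0, 0, 0, 0, 0.5]
    - [0, 0, 0, 0, 0, 0, 0.6]
    - [0, 0, 0, 0, 0, 0, 0.6]
    - [0, 0, 1, 0, 0, 0, 0.6]

```text
time: 6.03
position: [0.4866, -0.3364, 0.0353]
tool_rot: [-3.138, 0.088, 0.005]
ft_force: [-0.5, 0.3, -0.7]
grip_width: 0.495
grip_force: 0.0
```

step_arm:
  targets:
    - [0, 0, 3, 0, 0, 0, 0.6]
    - [0, 0.5, 3.5, 0, 0, 0, 0.6]
    - [0, 3, 3.5, 0, 0, 0, 0.6]
    - [0.5, 3.5, 3.5, 0, 0, 0, 0.6]
    - [0.8, 3.5, 0, 0, 0, 0, 0.6]

```text
time: 6.45
position: [0.503, -0.2432, 0.1704]
tool_rot: [3.134, -0.094, 0.016]
ft_force: [0.6, -0.5, 0.6]
grip_width: 0.598
grip_force: 0.0
```

step_arm:
  targets:
    - [1, 3.5, 0, 0, 0, 0, 0.65]
    - [1, 3.5, 0, 0, 0, 0, 0.65]
    - [1, 3.5, 0, 0, 0, 0, 0.65]
    - [1, 3, 0, 0, 0, 0, 0.65]
    - [1, 3, 0, 0, 0, 0, 0.65]

```text
time: 6.87
position: [0.5505, -0.0738, 0.1639]
tool_rot: [3.14, -0.087, 0.002]
ft_force: [0.2, -0.7, 0.3]
grip_width: 0.647
grip_force: 0.0
```

```bash
python3 - <<'E'
from g import *
shot('2'); s=ctrl.get_state(); print(s['position'],s['tool_rot'],s['grip_width'])
M['pfs']=np.vstack([M['pf']+[0,0,.008],box(-122,-51,-26,26,0,18)])
run([('pfs',[.5476,-.3405,0,-.056],.06,0,(0,0)),('pfs',[.5476,-.3405,0,-.056],.1,0,(-.06,0)),('tamper',[.572,-.046,0,0],.04,1,(0,0))],'2')
Z=np.load('scene2.npz')['im']; cv2.imwrite('pics/c2.png',cv2.resize(Z[100:260,200:400,::-1],None,fx=3,fy=3,interpolation=cv2.INTER_CUBIC))
E
```

```text
[ 0.5516952  -0.06812285  0.16408394] [-3.13745373  0.07227749 -0.00369441] 0.6527413669070742
pfs top [ 0.5512 -0.3347 -0.0007 -0.0458] 736 3.0 mm
pfs scn [ 0.5502 -0.3393  0.0013 -0.0411] 818 1.8 mm
pfs both [ 5.506e-01 -3.379e-01  2.000e-04 -5.640e-02] 1554 2.43 mm
pfs top [ 0.5505 -0.3349 -0.0009 -0.0255] 1207 3.13 mm
pfs scn [ 5.502e-01 -3.393e-01  4.000e-04 -2.880e-02] 1415 2.0 mm
pfs both [ 5.499e-01 -3.384e-01  2.000e-04 -3.010e-02] 2622 2.57 mm
tamper top [ 0.572 -0.046  0.     0.   ] 0 0.0 mm
tamper scn [ 0.5735 -0.0467 -0.0037  0.    ] 430 1.46 mm
tamper both [ 0.5735 -0.0467 -0.0037  0.    ] 430 1.46 mm
```

View pics/c2.png

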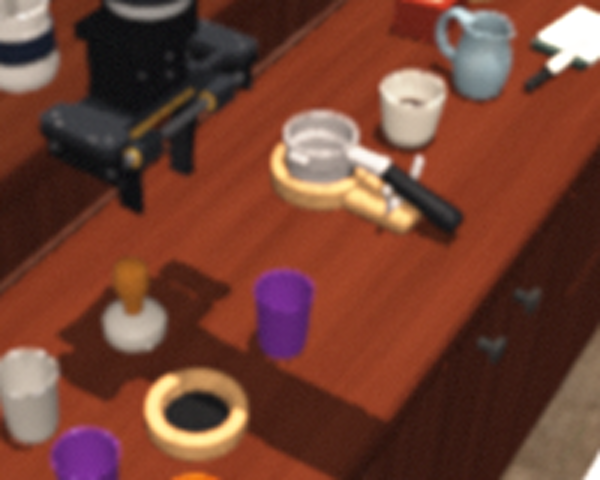

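Portafilter is seated: head in the well at crop (320,150), handle in the fork at (400,185). Fit error is within 3 mm. Tamper next.

step_arm:
  targets:
    - [1, 1.1, 0, 0, 0, 0, 0.65]
    - [1, 1.1, 0, 0, 0, 0, 0.65]
    - [0, 0, -2, 0, 0, 0, 0.65]
    - [0, 0, -2, 0, 0, 0, 0.65]
    - [0, 0, 0, 0, 0, 0, 0.65]

```text
time: 7.38
position: [0.5675, -0.0541, 0.1196]
tool_rot: [-3.14, 0.088, 0.01]
ft_force: [-1.1, -0.6, -0.0]
grip_width: 0.651
grip_force: 0.0
```

step_arm:
  targets:
    - [0, 0, 0, 0, 0, 0, 0.65]
    - [0, 0, 0, 0, 0, 0, 0.65]
    - [0, 0, 0, 0, 0, 0, 0.65]
    - [0, 0, 0, 0, 0, 0, 0.65]
    - [0, 0, 0, 0, 0, 0, 0.65]

```text
time: 7.8
position: [0.5706, -0.0539, 0.1239]
tool_rot: [3.14, -0.088, 0.003]
ft_force: [-0.2, 0.3, 0.0]
grip_width: 0.649
grip_force: 0.0
```

step_arm:
  targets:
    - [0.1, 0.8, 0, 0, 0, 0, 0.65]
    - [0, 0, -2, 0, 0, 0, 0.65]
    - [0, 0, -2, 0, 0, 0, 0.65]
    - [0, 0, -2, 0, 0, 0, 0.65]
    - [0, 0, -1.6, 0, 0, 0, 0.65]

```text
time: 8.22
position: [0.5707, -0.0449, 0.0457]
tool_rot: [-3.14, 0.087, 0.001]
ft_force: [-0.2, -0.0, -0.3]
grip_width: 0.647
grip_force: 0.0
```

step_arm:
  targets:
    - [0, 0, 0, 0, 0, 0, 0.65]
    - [0, 0, 0, 0, 0, 0, 0.5]
    - [0, 0, 0, 0, 0, 0, 0.2]
    - [0, 0, 0, 0, 0, 0, 0.2]
    - [0, 0, 0, 0, 0, 0, 0.2]

```text
time: 8.63
position: [0.5721, -0.0457, 0.0482]
tool_rot: [3.14, -0.088, 0.004]
ft_force: [0.5, 0.3, 1.2]
grip_width: 0.431
grip_force: 0.0
```

step_arm:
  targets:
    - [0, 0, 0, 0, 0, 0, 0.2]
    - [0, 0, 0, 0, 0, 0, 0.2]
    - [0, 0, 0, 0, 0, 0, 0.2]
    - [0, 0, 1, 0, 0, 0, 0.2]
    - [0, 0, 1, 0, 0, 0, 0.2]

```text
time: 9.05
position: [0.5694, -0.0457, 0.0661]
tool_rot: [-3.14, 0.088, 0.006]
ft_force: [-0.7, -0.5, -4.7]
grip_width: 0.349
grip_force: 39.9
```

step_arm:
  targets:
    - [0, 0, 2.5, 0, 0, 0, 0.2]
    - [0, 0, 2.5, 0, 0, 0, 0.2]
    - [0, -1, 2, 0, 0, 0, 0.2]
    - [0, -2, 1, 0, 0, 0, 0.2]
    - [-0.2, -2.5, 0, 0, 0, 0, 0.2]

```text
time: 9.47
position: [0.5713, -0.0989, 0.1507]
tool_rot: [-3.14, 0.081, -0.009]
ft_force: [1.7, -0.4, -4.2]
grip_width: 0.347
grip_force: 39.9
```

step_arm:
  targets:
    - [-0.2, -2.5, 0, 0, 0, 0, 0.2]
    - [-0.2, -2.5, 0, 0, 0, 0, 0.2]
    - [-0.2, -2.5, 0, 0, 0, 0, 0.2]
    - [-0.2, -2.5, 0, 0, 0, 0, 0.2]
    - [-0.2, -2.5, 0, 0, 0, 0, 0.2]

```text
time: 9.88
position: [0.5583, -0.2268, 0.1469]
tool_rot: [-3.14, 0.088, 0.001]
ft_force: [0.7, -0.5, -3.2]
grip_width: 0.347
grip_force: 39.9
```

step_arm:
  targets:
    - [-0.2, -2.5, 0, 0, 0, 0, 0.2]
    - [-0.2, -2.5, 0, 0, 0, 0, 0.2]
    - [-0.2, -2.5, 0, 0, 0, 0, 0.2]
    - [-0.2, -2.5, 0, 0, 0, 0, 0.2]
    - [-0.1, -1.2, 0, 0, 0, 0, 0.2]

```text
time: 10.3
position: [0.5481, -0.3423, 0.1466]
tool_rot: [3.138, -0.095, -0.002]
ft_force: [-1.0, -1.7, -4.5]
grip_width: 0.345
grip_force: 39.9
```

step_arm:
  targets:
    - [0, 0, 0, 0, 0, 0, 0.2]
    - [0, 0, 0, 0, 0, 0, 0.2]
    - [0, 0, 0, 0, 0, 0, 0.2]
    - [0, 0, 0, 0, 0, 0, 0.2]
    - [0, 0, 0, 0, 0, 0, 0.2]

```text
time: 10.72
position: [0.5507, -0.3358, 0.147]
tool_rot: [-3.14, 0.084, -0.0]
ft_force: [0.2, -0.8, -4.0]
grip_width: 0.35
grip_force: 39.9
```

```bash
python3 - <<'E'
from g import *
shot('3'); s=ctrl.get_state(); print(s['position'],s['tool_rot'],s['grip_width'])
# held tamper foot in scene view
P=cloud('scene',np.load('scene3.npz')['d']).reshape(-1,3); P=P[np.isfinite(P[:,0])]
x,y,z=s['position']; b=z-.048
from scipy.optimize import least_squares
m=(np.hypot(P[:,0]-x,P[:,1]-y)<.045)&(P[:,2]>b+.004)&(P[:,2]<b+.022); q=P[m]
f=least_squares(lambda c:np.hypot(q[:,0]-c[0],q[:,1]-c[1])-.0285,[x,y],loss='cauchy',f_scale=.002); print('foot',f.x,len(q))
for k in range(-12,30,4):
    m=(np.hypot(P[:,0]-x,P[:,1]-y)<.035)&(abs(P[:,2]-b-k/1e3)<.002); print(k,m.sum(),end=' ')
E
```

```text
[ 0.55046735 -0.33655468  0.14699409] [-3.14035849e+00  8.52173310e-02 -1.56632336e-04] 0.3439156640881245
foot [ 0.55196649 -0.33756727] 149
-12 0 -8 0 -4 0 0 3 4 20 8 15 12 20 16 45 20 61 24 36 28 7
```

step_arm:
  targets:
    - [-0.15, -0.2, -1, 0, 0, 0, 0.2]
    - [0, 0, -1, 0, 0, 0, 0.2]
    - [0, 0, -1, 0, 0, 0, 0.2]
    - [0, 0, -0.7, 0, 0, 0, 0.2]
    - [0, 0, -0.5, 0, 0, 0, 0.2]

```text
time: 11.23
position: [0.5476, -0.3392, 0.1026]
tool_rot: [-3.139, 0.088, 0.004]
ft_force: [-0.3, -0.5, -4.1]
grip_width: 0.345
grip_force: 39.9
```

step_arm:
  targets:
    - [0, 0, -0.5, 0, 0, 0, 0.2]
    - [0, 0, -0.5, 0, 0, 0, 0.2]
    - [0, 0, -0.5, 0, 0, 0, 0.2]
    - [0, 0, -0.5, 0, 0, 0, 0.2]
    - [0, 0, -0.3, 0, 0, 0, 0.2]

```text
time: 11.65
position: [0.5484, -0.3396, 0.0812]
tool_rot: [-3.14, 0.088, 0.001]
ft_force: [-1.1, 0.2, -3.7]
grip_width: 0.344
grip_force: 39.9
```

step_arm:
  targets:
    - [0, 0, -0.3, 0, 0, 0, 0.2]
    - [0, 0, -0.3, 0, 0, 0, 0.2]
    - [0, 0, -0.3, 0, 0, 0, 0.2]
    - [0, 0, -0.2, 0, 0, 0, 0.2]
    - [0, 0, 0, 0, 0, 0, 0.2]

```text
time: 12.07
position: [0.5483, -0.3396, 0.0703]
tool_rot: [-3.14, 0.088, 0.001]
ft_force: [0.1, -0.1, -3.6]
grip_width: 0.346
grip_force: 39.9
```

step_arm:
  targets:
    - [0, 0, -0.2, 0, 0, 0, 0.2]
    - [0, 0, -0.2, 0, 0, 0, 0.2]
    - [0, 0, -0.1, 0, 0, 0, 0.2]
    - [0, 0, 0, 0, 0, 0, 0.2]
    - [0, 0, 0, 0, 0, 0, 0.2]

```text
time: 12.48
position: [0.5485, -0.3397, 0.0658]
tool_rot: [3.14, -0.088, -0.0]
ft_force: [-0.2, 0.0, -4.1]
grip_width: 0.34
grip_force: 39.9
```

step_arm:
  targets:
    - [0, 0, -0.1, 0, 0, 0, 0.2]
    - [0, 0, -0.1, 0, 0, 0, 0.2]
    - [0, 0, 0, 0, 0, 0, 0.2]
    - [0, 0, 0, 0, 0, 0, 0.2]
    - [0, 0, 0, 0, 0, 0, 0.2]

```text
time: 12.9
position: [0.5486, -0.3397, 0.0638]
tool_rot: [3.14, -0.088, -0.0]
ft_force: [-0.2, -0.7, -4.0]
grip_width: 0.343
grip_force: 39.9
```

step_arm:
  targets:
    - [0, 0, -0.1, 0, 0, 0, 0.2]
    - [0, 0, -0.1, 0, 0, 0, 0.2]
    - [0, 0, 0, 0, 0, 0, 0.2]
    - [0, 0, 0, 0, 0, 0, 0.2]
    - [0, 0, 0, 0, 0, 0, 0.2]

```text
time: 13.32
position: [0.5487, -0.3398, 0.062]
tool_rot: [3.14, -0.088, 0.0]
ft_force: [-0.2, 0.6, -2.9]
grip_width: 0.347
grip_force: 39.9
```

step_arm:
  targets:
    - [0, 0, -0.1, 0, 0, 0, 0.2]
    - [0, 0, 0, 0, 0, 0, 0.2]
    - [0, 0, 0, 0, 0, 0, 0.2]
    - [0, 0, 0, 0, 0, 0, 0.2]
    - [0, 0, 0, 0, 0, 0, 0.2]

```text
time: 13.73
position: [0.5488, -0.3398, 0.0619]
tool_rot: [3.14, -0.088, 0.001]
ft_force: [-2.7, 1.9, 5.5]
grip_width: 0.351
grip_force: 39.8
```

step_arm:
  targets:
    - [0, 0, 0, 0, 0, 0, 0.45]
    - [0, 0, 0, 0, 0, 0, 0.55]
    - [0, 0, 0, 0, 0, 0, 0.6]
    - [0, 0, 0, 0, 0, 0, 0.6]
    - [0, 0, 0.5, 0, 0, 0, 0.6]

```text
time: 14.15
position: [0.5479, -0.3394, 0.0647]
tool_rot: [-3.139, 0.088, 0.003]
ft_force: [0.0, -0.0, -1.1]
grip_width: 0.58
grip_force: 0.0
```

step_arm:
  targets:
    - [0, 0, 2, 0, 0, 0, 0.6]
    - [0, 0, 3, 0, 0, 0, 0.6]
    - [0, 0, 3, 0, 0, 0, 0.6]
    - [0, 2, 2, 0, 0, 0, 0.6]
    - [0, 3.5, 0, 0, 0, 0, 0.7]

```text
time: 14.57
position: [0.5503, -0.2907, 0.1715]
tool_rot: [3.133, -0.1, 0.013]
ft_force: [-0.1, -0.8, -0.4]
grip_width: 0.627
grip_force: 0.0
```

step_arm:
  targets:
    - [0.2, 3.5, 0, 0, 0, 0, 0.8]
    - [0.2, 3.5, 0, 0, 0, 0, 0.8]
    - [0.2, 3.5, 0, 0, 0, 0, 0.8]
    - [0.2, 3.5, 0, 0, 0, 0, 0.8]
    - [0.2, 3.5, 0, 0, 0, 0, 0.8]

```text
time: 14.98
position: [0.5586, -0.1081, 0.1664]
tool_rot: [3.14, -0.088, 0.001]
ft_force: [1.3, -0.8, -0.2]
grip_width: 0.798
grip_force: 0.0
```

```bash
python3 - <<'E'
from g import *
shot('4'); s=ctrl.get_state(); print(s['position'],s['tool_rot'],s['grip_width'])
M['pfs']=np.vstack([M['pf']+[0,0,.008],M['tamper']+[0,0,.014],box(-122,-51,-26,26,0,18)])
M['tam']=M['tamper'][M['tamper'][:,2]>.045]+[0,0,.014]
run([('pfs',[.5476,-.3405,0,-.056],.1,0,(-.06,0)),('tam',[.5502,-.339,0,0],.018,1,(0,0))],'4')
Z=np.load('scene4.npz')['im']; cv2.imwrite('pics/c4.png',cv2.resize(Z[80:250,190:390,::-1],None,fx=3,fy=3,interpolation=cv2.INTER_CUBIC))
E
```

```text
[ 0.55946796 -0.10104344  0.16676235] [-3.13741466e+00  7.04997636e-02 -2.42863646e-03] 0.7907980962805778
pfs top [ 0.5504 -0.3361 -0.0012 -0.0343] 1183 2.97 mm
pfs scn [ 5.504e-01 -3.391e-01  3.000e-04 -2.700e-02] 1450 2.09 mm
pfs both [ 5.502e-01 -3.381e-01 -2.000e-04 -2.730e-02] 2633 2.64 mm
tam top [ 0.5506 -0.3371 -0.0036  0.    ] 97 2.02 mm
tam scn [ 0.5504 -0.3411 -0.0048  0.    ] 152 1.84 mm
tam both [ 0.5508 -0.3405 -0.0038  0.    ] 249 2.21 mm
```

View pics/c4.png

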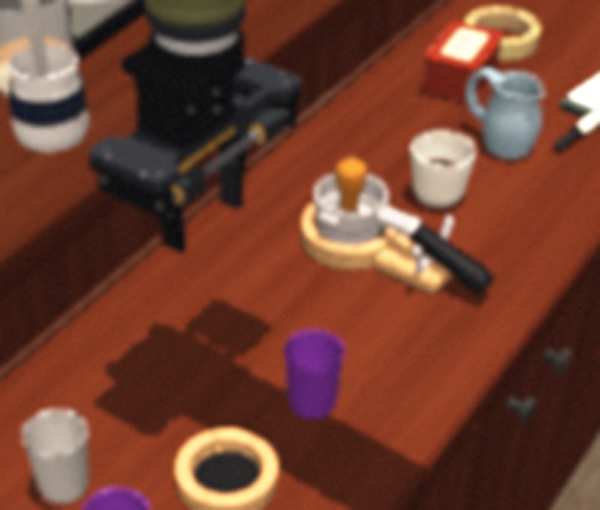

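Tamper stands in the basket, its grip at crop (350,180). Cup next.

step_arm:
  targets:
    - [0.2, 3.3, 0, 0, 0, 0, 0.8]
    - [0.3, 3.3, 0, 0, 0, 0, 0.8]
    - [0.3, 3.3, 0, 0, 0, 0, 0.8]
    - [0.3, 3.3, 0, 0, 0, 0, 0.8]
    - [0.3, 3.3, 0, 0, 0, 0, 0.8]

```text
time: 15.5
position: [0.5728, 0.0562, 0.1663]
tool_rot: [3.14, -0.089, 0.001]
ft_force: [0.8, 0.0, 0.2]
grip_width: 0.797
grip_force: 0.0
```

step_arm:
  targets:
    - [0.2, 3.3, -1, 0, 0, 0, 0.8]
    - [0, 0, -2, 0, 0, 0, 0.8]
    - [0, 0, -2, 0, 0, 0, 0.8]
    - [0, 0, 0, 0, 0, 0, 0.8]
    - [0, 0, 0, 0, 0, 0, 0.8]

```text
time: 15.92
position: [0.574, 0.0876, 0.1152]
tool_rot: [3.14, -0.089, -0.003]
ft_force: [0.1, 0.8, 0.6]
grip_width: 0.801
grip_force: 0.0
```

step_arm:
  targets:
    - [0, 0, 0, 0, 0, 0, 0.8]
    - [0, 0, 0, 0, 0, 0, 0.8]
    - [0, 0, 0, 0, 0, 0, 0.8]
    - [0, 0, 0, 0, 0, 0, 0.8]
    - [0, 0, 0, 0, 0, 0, 0.8]

```text
time: 16.33
position: [0.575, 0.0881, 0.1165]
tool_rot: [3.14, -0.089, 0.002]
ft_force: [0.7, 0.2, 0.1]
grip_width: 0.797
grip_force: 0.0
```

step_arm:
  targets:
    - [0, 1.1, 0, 0, 0, 0, 0.8]
    - [0, 0, -2, 0, 0, 0, 0.8]
    - [0, 0, -2, 0, 0, 0, 0.8]
    - [0, 0, -2, 0, 0, 0, 0.8]
    - [0, 0, -1.8, 0, 0, 0, 0.8]
  force: 15

```text
time: 16.75
position: [0.5743, 0.1004, 0.0369]
tool_rot: [-3.14, 0.087, 0.0]
ft_force: [-0.1, 0.3, -0.5]
grip_width: 0.799
grip_force: 0.0
```

step_arm:
  targets:
    - [0, 0, 0, 0, 0, 0, 0.8]
    - [0, 0, 0, 0, 0, 0, 0.6]
    - [0, 0, 0, 0, 0, 0, 0.4]
    - [0, 0, 0, 0, 0, 0, 0.4]
    - [0, 0, 0, 0, 0, 0, 0.4]

```text
time: 17.17
position: [0.5757, 0.0996, 0.0393]
tool_rot: [-3.14, 0.088, -0.004]
ft_force: [-0.2, 0.8, 3.7]
grip_width: 0.593
grip_force: 14.9
```

step_arm:
  targets:
    - [0, 0, 0, 0, 0, 0, 0.4]
    - [0, 0, 1, 0, 0, 0, 0.4]
    - [0, 0, 2, 0, 0, 0, 0.4]
    - [0, 0, 2, 0, 0, 0, 0.4]
    - [0, 0, 0, 0, 0, 0, 0.4]

```text
time: 17.58
position: [0.5774, 0.1, 0.0925]
tool_rot: [-3.14, 0.088, -0.011]
ft_force: [0.9, 1.2, -0.1]
grip_width: 0.589
grip_force: 15.0
```

step_arm:
  targets:
    - [-1.2, -0.8, 0, 0, 0, 0, 0.4]
    - [-2.4, -1.7, 0, 0, 0, 0, 0.4]
    - [-2.4, -1.8, 0, 0, 0, 0, 0.4]
    - [-2.4, -1.8, 0, 0, 0, 0, 0.4]
    - [-2.4, -1.6, 0, 0, 0, 0, 0.4]

```text
time: 18.0
position: [0.465, 0.0212, 0.0874]
tool_rot: [3.14, -0.088, -0.001]
ft_force: [0.6, -0.9, -0.7]
grip_width: 0.585
grip_force: 15.0
```

step_arm:
  targets:
    - [-0.9, -0.8, 0, 0, 0, 0, 0.4]
    - [0, 0, 0, 0, 0, 0, 0.4]
    - [0, 0, 0, 0, 0, 0, 0.4]
    - [0, 0, 0, 0, 0, 0, 0.4]
    - [0, 0, 0, 0, 0, 0, 0.4]

```text
time: 18.42
position: [0.4585, 0.0153, 0.0881]
tool_rot: [-3.14, 0.086, -0.001]
ft_force: [-0.0, -0.2, -1.8]
grip_width: 0.587
grip_force: 15.0
```

```bash
python3 - <<'E'
from g import *
shot('5'); s=ctrl.get_state(); print(s['position'],s['tool_rot'],s['grip_width'])
M['cup']=M['cup']+[0,0,s['position'][2]-.0388]
x,y,_=s['position']
M['cup']=M['cup'][M['cup'][:,2]<.09]
W=cloud('scene',np.load('scene5.npz')['d']); W[(W[...,2]<.04)|(W[...,2]>.095)]=np.nan
print(fit('cup',W,[x,y,0,0],.04,True))
E
```

```text
[0.4581892  0.01520602 0.08783576] [-3.13970759e+00  8.56752403e-02 -1.25830222e-04] 0.5855264345794942
(array([0.45576917, 0.01460156, 0.00280125, 0.        ]), 234, np.float64(1.028278568283383))
```

step_arm:
  targets:
    - [0.15, 0, -0.8, 0, 0, 0, 0.4]
    - [0, 0, -1, 0, 0, 0, 0.4]
    - [0, 0, -1, 0, 0, 0, 0.4]
    - [0, 0, -0.6, 0, 0, 0, 0.4]
    - [0, 0, -0.3, 0, 0, 0, 0.4]

```text
time: 18.93
position: [0.4577, 0.0144, 0.0489]
tool_rot: [-3.14, 0.087, 0.005]
ft_force: [-0.2, -0.2, -0.2]
grip_width: 0.582
grip_force: 15.0
```

step_arm:
  targets:
    - [0, 0, -0.2, 0, 0, 0, 0.4]
    - [0, 0, -0.1, 0, 0, 0, 0.4]
    - [0, 0, 0, 0, 0, 0, 0.4]
    - [0, 0, 0, 0, 0, 0, 0.4]
    - [0, 0, 0, 0, 0, 0, 0.4]

```text
time: 19.35
position: [0.4594, 0.0142, 0.0482]
tool_rot: [3.14, -0.088, 0.001]
ft_force: [0.1, -0.5, -2.0]
grip_width: 0.583
grip_force: 15.0
```

step_arm:
  targets:
    - [0, 0, -0.1, 0, 0, 0, 0.4]
    - [0, 0, -0.1, 0, 0, 0, 0.4]
    - [0, 0, 0, 0, 0, 0, 0.4]
    - [0, 0, 0, 0, 0, 0, 0.4]
    - [0, 0, 0, 0, 0, 0, 0.4]

```text
time: 19.77
position: [0.4601, 0.0142, 0.0473]
tool_rot: [3.14, -0.088, 0.003]
ft_force: [-1.9, -0.1, 8.6]
grip_width: 0.585
grip_force: 14.6
```

step_arm:
  targets:
    - [0, 0, 0, 0, 0, 0, 0.7]
    - [0, 0, 0, 0, 0, 0, 0.75]
    - [0, 0, 0, 0, 0, 0, 0.75]
    - [0, 0, 1, 0, 0, 0, 0.75]
    - [0, 0, 2, 0, 0, 0, 0.75]

```text
time: 20.18
position: [0.4569, 0.0143, 0.0745]
tool_rot: [-3.14, 0.088, 0.008]
ft_force: [0.6, -0.0, 0.5]
grip_width: 0.742
grip_force: 0.0
```

step_arm:
  targets:
    - [0, 0, 3, 0, 0, 0, 0.75]
    - [0, 0, 3, 0, 0, 0, 0.7]
    - [1, 2.5, 2, 0, 0, 0, 0.6]
    - [1, 3, 0, 0, 0, 1, 0.6]
    - [1, 3, 0, 0, 0, 1, 0.6]

```text
time: 20.6
position: [0.4908, 0.0997, 0.1585]
tool_rot: [3.141, -0.036, 0.007]
ft_force: [0.2, -0.9, 0.0]
grip_width: 0.618
grip_force: 0.0
```

step_arm:
  targets:
    - [1, 3, 0, 0, 0, 0.6, 0.6]
    - [1, 3, 0, 0, 0, 0, 0.6]
    - [1, 3, 0, 0, 0, 0, 0.6]
    - [1, 3, 0, 0, 0, 0, 0.6]
    - [1.3, 2, 0, 0, 0, 0, 0.6]

```text
time: 21.02
position: [0.5414, 0.243, 0.1566]
tool_rot: [-3.14, 0.012, 0.0]
ft_force: [-0.6, 0.4, 1.0]
grip_width: 0.601
grip_force: 0.0
```

step_arm:
  targets:
    - [0, 0, -1, 0, 0, 0, 0.6]
    - [0, 0, -1, 0, 0, 0, 0.6]
    - [0, 0, 0, 0, 0, 0, 0.6]
    - [0, 0, 0, 0, 0, 0, 0.6]
    - [0, 0, 0, 0, 0, 0, 0.6]

```text
time: 21.43
position: [0.542, 0.2376, 0.1359]
tool_rot: [3.14, -0.02, -0.0]
ft_force: [0.3, -0.5, 0.6]
grip_width: 0.601
grip_force: 0.0
```

```bash
python3 - <<'E'
from g import *
shot('6'); s=ctrl.get_state(); print(s['position'],s['tool_rot'],s['grip_width'])
M['cupd']=M['cup']+[0,0,.008]
run([('cupd',[.459,.015,0,0],.03,1,(0,0)),('dock',[.459,.015,0,0],.055,1,(0,0))],'6')
P=np.vstack([M['rest']]); 
E
```

```text
[0.54238206 0.23825437 0.13641953] [ 3.14099200e+00 -1.90080106e-02  1.48589962e-03] 0.6031727345460255
cupd top [ 4.588e-01  1.630e-02 -2.000e-04  0.000e+00] 217 1.12 mm
cupd scn [ 4.583e-01  1.350e-02 -1.000e-04  0.000e+00] 604 1.02 mm
cupd both [ 0.4586  0.0139 -0.0014  0.    ] 821 1.08 mm
dock top [0.4592 0.015  0.0024 0.    ] 490 2.97 mm
dock scn [0.4596 0.0142 0.0012 0.    ] 999 9.99 mm
dock both [0.4595 0.0144 0.0014 0.    ] 1489 3.54 mm
```

step_arm:
  targets:
    - [0.15, 0.2, -2.5, 0, 0, 0, 0.6]
    - [0, 0, -3, 0, 0, 0, 0.6]
    - [0, 0, -3, 0, 0, 0, 0.6]
    - [0, 0, -2, 0, 0, 0, 0.6]
    - [0, 0, -1, 0, 0, 0, 0.6]

```text
time: 21.95
position: [0.5421, 0.2397, 0.0183]
tool_rot: [3.14, -0.018, -0.005]
ft_force: [0.4, -0.3, 0.0]
grip_width: 0.604
grip_force: 0.0
```

step_arm:
  targets:
    - [0, 0, -0.5, 0, 0, 0, 0.6]
    - [0, 0, -0.3, 0, 0, 0, 0.6]
    - [0, 0, 0, 0, 0, 0, 0.6]
    - [0, 0, 0, 0, 0, 0, 0.6]
    - [0, 0, 0, 0, 0, 0, 0.6]

```text
time: 22.37
position: [0.5445, 0.2418, 0.0142]
tool_rot: [-3.141, 0.017, -0.004]
ft_force: [-1.1, -0.4, -0.3]
grip_width: 0.602
grip_force: 0.0
```

step_arm:
  targets:
    - [0, -0.1, -0.5, 0, 0, 0, 0.6]
    - [0, 0, -0.4, 0, 0, 0, 0.6]
    - [0, 0, 0, 0, 0, 0, 0.6]
    - [0, 0, 0, 0, 0, 0, 0.4]
    - [0, 0, 0, 0, 0, 0, 0.2]

```text
time: 22.78
position: [0.5435, 0.2403, 0.0037]
tool_rot: [3.142, -0.017, -0.0]
ft_force: [-0.6, -0.6, 0.3]
grip_width: 0.52
grip_force: 0.0
```

step_arm:
  targets:
    - [0, 0, 0, 0, 0, 0, 0.1]
    - [0, 0, 0, 0, 0, 0, 0.1]
    - [0, 0, 0, 0, 0, 0, 0.1]
    - [0, 0, 0, 0, 0, 0, 0.1]
    - [0, 0, 0, 0, 0, 0, 0.1]

```text
time: 23.2
position: [0.5437, 0.2404, 0.0039]
tool_rot: [-3.142, 0.017, -0.0]
ft_force: [0.6, -0.3, -0.2]
grip_width: 0.293
grip_force: 15.0
```

step_arm:
  targets:
    - [0, 0, 1, 0, 0, 0, 0.1]
    - [0, 0, 2, 0, 0, 0, 0.1]
    - [0, 0, 2.5, 0, 0, 0, 0.1]
    - [0, 0, 1.5, 0, 0, 0, 0.1]
    - [0, 0, 0, 0, 0, 0, 0.1]

```text
time: 23.62
position: [0.546, 0.2418, 0.0783]
tool_rot: [-3.139, 0.016, -0.01]
ft_force: [0.6, 0.9, -0.3]
grip_width: 0.297
grip_force: 15.0
```

```bash
python3 - <<'E'
from g import *
shot('7'); s=ctrl.get_state(); print(s['position'],s['tool_rot'],s['grip_width'],s['grip_force'])
h=s['position'][2]-.0053
M['bh']=M['brush']+[0,0,h]
for n in('top','scene'):
    W=cloud(n,np.load(n+'7.npz')['d']); W[(W[...,2]<.04)|(W[...,2]>.095)]=np.nan
    print(fit('bh',W,[.53,.24,0,-.01],.1))
run([('rest',[.528,.405,0,.02],.085,0,(0,0))],'7')
Z=np.load('scene7.npz')['im']; cv2.imwrite('pics/c7.png',cv2.resize(Z[200:380,80:320,::-1],None,fx=2.7,fy=2.7,interpolation=cv2.INTER_CUBIC))
E
```

```text
[0.54394996 0.24034905 0.07463719] [-3.14152996e+00  1.66755238e-02 -2.34599888e-03] 0.29440888869487225 14.99986544251442
(array([0.53633286, 0.19474014, 0.00535883, 0.53377028]), 69, np.float64(5.430653832079978))
(array([0.52898038, 0.23977911, 0.00122027, 0.01818571]), 676, np.float64(1.8513844143013434))
rest top [0.528  0.4069 0.0006 0.0678] 568 2.6 mm
rest scn [ 0.5281  0.4051 -0.001   0.03  ] 1553 1.28 mm
rest both [ 0.5281  0.4052 -0.0009  0.032 ] 2121 1.42 mm
```

View pics/c7.png

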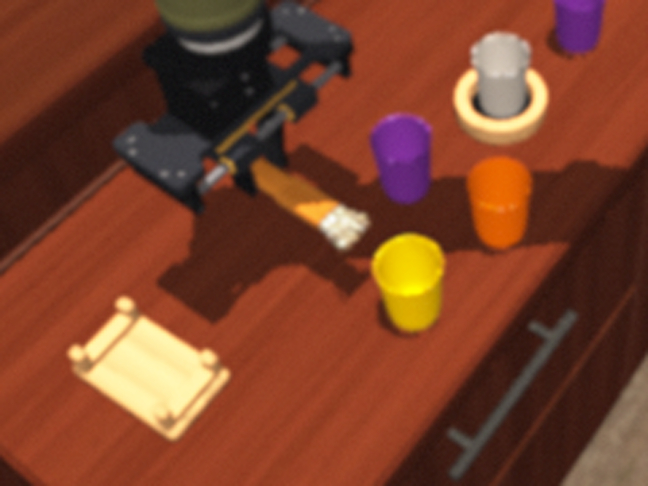

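Brush is held level and the cup stands in its dock. The rest's cheeks show at crop (77,355), (125,308), (208,360) and (167,415). Moving over to the rest.

step_arm:
  targets:
    - [0, 1.5, 0, 0, 0, 0.5, 0.1]
    - [0, 2.5, 0, 0, 0, 0.5, 0.1]
    - [0, 2.5, 0, 0, 0, 0.5, 0.1]
    - [0, 2.5, 0, 0, 0, 0.5, 0.1]
    - [0, 2.5, 0, 0, 0, 0, 0.1]

```text
time: 24.13
position: [0.5427, 0.3555, 0.0721]
tool_rot: [3.14, 0.038, -0.004]
ft_force: [-0.1, -0.2, 0.3]
grip_width: 0.298
grip_force: 15.0
```

step_arm:
  targets:
    - [0, 2.5, 0, 0, 0, 0, 0.1]
    - [0, 2, 0, 0, 0, 0, 0.1]
    - [0, 0.5, 0, 0, 0, 0, 0.1]
    - [0, 0, 0, 0, 0, 0, 0.1]
    - [0, 0, 0, 0, 0, 0, 0.1]

```text
time: 24.55
position: [0.5432, 0.4039, 0.0725]
tool_rot: [3.139, 0.038, -0.002]
ft_force: [0.6, -0.3, -0.6]
grip_width: 0.3
grip_force: 15.0
```

step_arm:
  targets:
    - [0, 0, 0, 0, 0, 0, 0.1]
    - [0, 0, 0, 0, 0, 0, 0.1]
    - [0, 0, 0, 0, 0, 0, 0.1]
    - [0, 0, 0, 0, 0, 0, 0.1]
    - [0, 0, 0, 0, 0, 0, 0.1]

```text
time: 24.97
position: [0.5439, 0.4047, 0.074]
tool_rot: [3.141, 0.037, 0.001]
ft_force: [0.2, 0.6, 0.0]
grip_width: 0.294
grip_force: 15.0
```

step_arm:
  targets:
    - [0, 0.1, -1, 0, 0, 0, 0.1]
    - [0, 0, -1.2, 0, 0, 0, 0.1]
    - [0, 0, -1, 0, 0, 0, 0.1]
    - [0, 0, -0.7, 0, 0, 0, 0.1]
    - [0, 0, -0.4, 0, 0, 0, 0.1]

```text
time: 25.38
position: [0.5425, 0.4055, 0.0284]
tool_rot: [3.14, 0.039, -0.004]
ft_force: [-1.2, -0.8, 0.0]
grip_width: 0.295
grip_force: 15.0
```

step_arm:
  targets:
    - [0, 0, -0.2, 0, 0, 0, 0.1]
    - [0, 0, -0.1, 0, 0, 0, 0.1]
    - [0, 0, 0, 0, 0, 0, 0.1]
    - [0, 0, 0, 0, 0, 0, 0.1]
    - [0, 0, 0, 0, 0, 0, 0.1]

```text
time: 25.8
position: [0.5439, 0.4066, 0.0284]
tool_rot: [-3.141, -0.038, -0.001]
ft_force: [-0.1, -0.0, -0.2]
grip_width: 0.295
grip_force: 15.0
```

step_arm:
  targets:
    - [0, 0, -0.1, 0, 0, 0, 0.1]
    - [0, 0, 0, 0, 0, 0, 0.1]
    - [0, 0, 0, 0, 0, 0, 0.1]
    - [0, 0, 0, 0, 0, 0, 0.1]
    - [0, 0, 0, 0, 0, 0, 0.1]

```text
time: 26.22
position: [0.5436, 0.4063, 0.0269]
tool_rot: [3.141, 0.038, 0.0]
ft_force: [-0.3, 0.0, -0.4]
grip_width: 0.297
grip_force: 15.0
```

step_arm:
  targets:
    - [0, -0.1, -0.1, 0, 0, 0, 0.1]
    - [0, 0, 0, 0, 0, 0, 0.1]
    - [0, 0, 0, 0, 0, 0, 0.1]
    - [0, 0, 0, 0, 0, 0, 0.1]
    - [0, 0, 0, 0, 0, 0, 0.1]

```text
time: 26.63
position: [0.5437, 0.4054, 0.026]
tool_rot: [-3.141, -0.038, -0.0]
ft_force: [0.7, 0.6, 1.3]
grip_width: 0.297
grip_force: 15.0
```

step_arm:
  targets:
    - [0, 0, 0, 0, 0, 0, 0.1]
    - [0, 0, 0, 0, 0, 0, 0.1]
    - [0, 0, 0, 0, 0, 0, 0.1]
    - [0, 0, 0, 0, 0, 0, 0.1]
    - [0, 0, 0, 0, 0, 0, 0.1]

```text
time: 27.05
position: [0.5436, 0.4054, 0.0259]
tool_rot: [-3.141, -0.038, -0.0]
ft_force: [-0.8, 0.4, 0.5]
grip_width: 0.3
grip_force: 15.0
```

At expected height with contact beginning; release, rise clear, and look.

step_arm:
  targets:
    - [0, 0, 0, 0, 0, 0, 0.38]
    - [0, 0, 0, 0, 0, 0, 0.5]
    - [0, 0, 0, 0, 0, 0, 0.55]
    - [0, 0, 1, 0, 0, 0, 0.55]
    - [0, 0, 2, 0, 0, 0, 0.55]

```text
time: 27.47
position: [0.542, 0.4036, 0.0537]
tool_rot: [3.138, 0.038, -0.007]
ft_force: [-0.1, -0.4, -0.4]
grip_width: 0.528
grip_force: 0.0
```

step_arm:
  targets:
    - [0, 0, 3, 0, 0, 0, 0.55]
    - [0, 0, 3.5, 0, 0, 0, 0.55]
    - [0, 0, 3.5, 0, 0, 0, 0.55]
    - [0, -3, 2, 0, 0, 0, 0.55]
    - [0, -3.5, 0, 0, 0, 0, 0.55]

```text
time: 27.88
position: [0.544, 0.3456, 0.1827]
tool_rot: [-3.134, -0.048, -0.012]
ft_force: [-0.1, -0.6, 0.6]
grip_width: 0.547
grip_force: 0.0
```

step_arm:
  targets:
    - [0, -3.5, 0, 0, 0, 0, 0.55]
    - [0, -3.5, 0, 0, 0, 0, 0.55]
    - [0, 0, 0, 0, 0, 0, 0.55]
    - [0, 0, 0, 0, 0, 0, 0.55]
    - [0, 0, 0, 0, 0, 0, 0.55]

```text
time: 28.3
position: [0.5435, 0.2707, 0.1766]
tool_rot: [-3.141, -0.038, -0.001]
ft_force: [-0.4, -0.1, 0.3]
grip_width: 0.546
grip_force: 0.0
```

```bash
python3 - <<'E'
from g import *
shot('8'); s=ctrl.get_state(); print(s['position'],s['ft_force'])
M['br']=np.vstack([M['rest'],M['brush']+[0,0,.022]]); M['bu']=M['brush'][M['brush'][:,2]>.008]+[0,0,.022]
M['pfs']=np.vstack([M['pf']+[0,0,.008],M['tamper']+[0,0,.014],box(-122,-51,-26,26,0,18)])
M['tam']=M['tamper'][M['tamper'][:,2]>.045]+[0,0,.014]; M['cupd']=M['cup']+[0,0,.008]
run([('br',[.528,.405,0,.03],.09,0,(0,0)),('pfs',[.5476,-.3405,0,-.056],.1,0,(-.06,0)),('tam',[.5502,-.339,0,0],.018,1,(0,0)),('cupd',[.459,.015,0,0],.03,1,(0,0))],'8')
P=cloud('scene',np.load('scene8.npz')['d']).reshape(-1,3); P=P[np.isfinite(P[:,0])]
for x in np.arange(.435,.63,.015):
    q=P[(abs(P[:,0]-x)<.006)&(abs(P[:,1]-.405)<.03)&(P[:,2]>.028)&(P[:,2]<.06)]
    if len(q): print(round(x,3),len(q),np.median(q[:,1]).round(4),np.median(q[:,2]).round(4))
a,b=[np.load(f'scene{t}.npz')['im'] for t in('8','8')]
c=[cv2.resize(a[r:r+150,k:k+190,::-1],(400,316),interpolation=cv2.INTER_CUBIC) for r,k in((260,70),(100,220))]
cv2.imwrite('pics/c8.png',np.hstack(c))
E
```

```text
[0.54299366 0.27217265 0.17628706] [-0.42335453  0.55282503 -0.1410709 ]
br top [ 0.5225  0.4286 -0.      0.3618] 262 2.89 mm
br scn [ 0.5283  0.4049 -0.0015  0.0437] 1853 1.36 mm
br both [ 0.5282  0.4052 -0.0015  0.0428] 2115 1.42 mm
pfs top [ 0.5501 -0.3363 -0.0012 -0.0425] 1173 2.99 mm
pfs scn [ 0.5506 -0.3392  0.0007 -0.0267] 1444 2.06 mm
pfs both [ 5.507e-01 -3.383e-01  1.000e-04 -2.770e-02] 2617 2.53 mm
tam top [ 0.5506 -0.3376 -0.004   0.    ] 97 2.24 mm
tam scn [ 0.5506 -0.3413 -0.0045  0.    ] 150 2.0 mm
tam both [ 0.5506 -0.3401 -0.0043  0.    ] 247 2.31 mm
cupd top [ 0.4588  0.016  -0.0011  0.    ] 221 1.15 mm
cupd scn [ 4.582e-01  1.350e-02 -2.000e-04  0.000e+00] 604 1.0 mm
cupd both [ 0.4583  0.0138 -0.0012  0.    ] 825 1.08 mm
0.435 24 0.4041 0.0314
0.45 63 0.4031 0.0304
0.465 68 0.4031 0.0316
0.48 113 0.407 0.0336
0.495 67 0.4046 0.0331
0.51 64 0.4056 0.0333
0.525 48 0.4048 0.0336
0.54 45 0.4057 0.0331
0.555 48 0.4056 0.0336
0.57 93 0.4055 0.0336
0.585 48 0.4053 0.0332
0.6 47 0.4056 0.0329
0.615 7 0.4093 0.0325
```

View pics/c8.png

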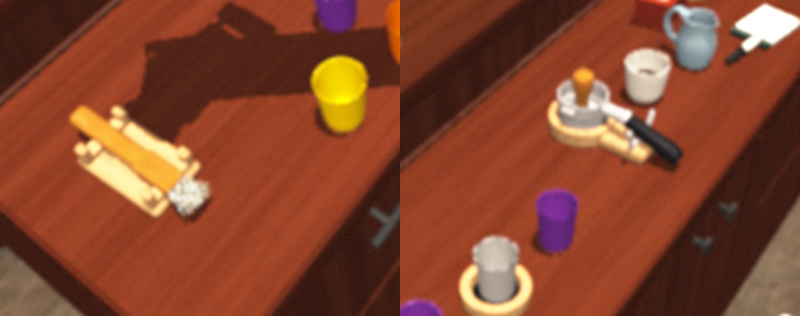

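The brush lies flat in both saddles (left half, about (130,150)). The tamper sits in the seated portafilter (right half, about (583,95)), the cup is in its dock (about (497,270)), and the tasting cup hasn't moved. Handing in.

```bash
python3 -c "
from bench import ctrl
print(ctrl.close_job())"
```

```text
the job is handed in; nothing more can be done
None
```

I handed in the job at about 28 s of the 93 s allowed. The final images and measurements show the portafilter, tamper, dosing cup and brush all in place and the tasting cup unmoved; the hand-in returned no verdict.

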